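# Touch-run mixing of one tube

## Task

Three identical touch-run mixers stand on the bench; a tall capped tube stands in the cup of one of them. Mix that tube: with the fingertips press gently straight down on its cap until the cup under it has sunk about half a centimetre, keep it pressed down for two seconds, then let it come back up and withdraw. Leave the tube standing upright in its cup without gripping or lifting it, and leave the other two mixers, the small bottle in one of them and the things standing around alone.

Things in the scene. Friction and masses are not known exactly. Their poses are not given: they have to be found in the camera images.
- tube_cap (a point): Centre of the flat top of the tall tube's screw cap: the spot to press. The cap is about 35 mm across and its top lies about 198 mm above the bench.
- tall_tube: Tall slim capped tube, body 29 mm and cap 35 mm in diameter, 114 mm high, standing loose in the cup of mixer_a (2 mm play all round), its lower 28 mm inside. Origin: centre of its underside; z along the tube, up.
- mixer_a: Touch-run tube mixer fixed to the bench, identical to the other two: white housing 112 (x) x 100 (y) x 57 mm, grey collar to 62 mm, black round rubber cup on top (46 mm across, 34 mm bore, 28 mm deep, rim 112 mm and cup floor 84 mm above the bench when up). A black knob and a rocker on its front (-x) face are dummies. Origin: bench level, under the axis of the cup; z up. This one carries the tall tube.
- mixer_b: Touch-run tube mixer fixed to the bench, identical to the other two: white housing 112 (x) x 100 (y) x 57 mm, grey collar to 62 mm, black round rubber cup on top (46 mm across, 34 mm bore, 28 mm deep, rim 112 mm and cup floor 84 mm above the bench when up). A black knob and a rocker on its front (-x) face are dummies. Origin: bench level, under the axis of the cup; z up. This one carries the small dropper bottle.
- mixer_c: Touch-run tube mixer fixed to the bench, identical to the other two: white housing 112 (x) x 100 (y) x 57 mm, grey collar to 62 mm, black round rubber cup on top (46 mm across, 34 mm bore, 28 mm deep, rim 112 mm and cup floor 84 mm above the bench when up). A black knob and a rocker on its front (-x) face are dummies. Origin: bench level, under the axis of the cup; z up. This one is empty.
- mixer_a_head (a joint): Downward travel (m) of the cup of mixer_a (under the tall tube): 0 up at rest, 0.010 fully down; reads about 0 with its load standing in it. Springs back by itself, well damped. It begins to give at about 1.7 N pressed on the cap, runs from 3 mm down (about 3 N) and reaches its stop at 10 mm with about 6 N.
- mixer_b_head (a joint): Downward travel (m) of the cup of mixer_b (under the dropper bottle; leave alone): 0 up at rest, 0.010 fully down; reads about 0 with its load standing in it. Springs back by itself, well damped.
- mixer_c_head (a joint): Downward travel (m) of the cup of mixer_c (empty; leave alone): 0 up at rest, 0.010 fully down; reads about 0 with its load standing in it. Springs back by itself, well damped.
- dropper_bottle: Small dropper bottle, 26 mm diameter, 70 mm high, standing loose in the cup of mixer_b; top 154 mm above the bench. Leave alone. Origin: centre of its underside.
- amber_bottle: Brown bottle with black cap, 56 mm diameter, 118 mm high, loose on the bench behind the mixers. Leave alone. Origin: centre of its underside.
- petri_dish: Closed petri dish, 59 mm diameter, 13 mm high, loose on the bench behind the mixers. Leave alone. Origin: centre of its underside.
- tape: Roll of tape lying flat, 72 mm diameter, 19 mm high, loose on the bench behind the mixers. Leave alone. Origin: centre of its underside.
There are look-alikes about, which are no part of the job. There is more than one size of the tall_tube; the one meant has the size given above.

How it is judged:
By the outcome, as a careful person would: the job done as asked, in the order asked, and still so for the second after the job is handed in, with the robot touching nothing.
It also fails if it takes over 34 s, if anything falls off the work surface, if the arm or the gripper's body presses on something with over 40 N, if the wrist force passes 120 N, or if a joint passes its speed limit or range.

## Robot

A 6-joint arm with a two-finger parallel gripper is mounted at the origin on a cart in front of the work surface, level with it; the furniture and walls round the work are solid. World frame = base frame: x ahead of the robot, y to its left, z up, the work surface at z = 0. Lengths are in mm, angles in rad, forces in N, time in s.
With the tool pointing down it reaches from about 300 to 775 mm from the base axis. Payload 14.6 kg.
Tool frame: the origin (TCP) lies between the finger pads; the fingertips stand 8 mm ahead of it and the grasp point (between the pads) lies 11 mm behind it; x points along the fingers, y is the direction in which the jaws open and shut, and the axes are right-handed (so a half turn about x gives the same grasp; the last joint's range is limited). The gripper opens to 94 mm and grips with 3 to 60 N. Pads are 16 mm wide; open, the fingers measure 119 mm over their backs; the gripper's body (75 mm by 177 mm) begins 78 mm behind the grasp point.
Start: joints at [1.142, 0.3, 1.521, -0, 1.321, -0.067], TCP at [194.674, 514.384, 213.446] pointing down, gripper open.
Joint ranges: [-3.03, 3.03], [-0.79, 2.21], [0.23, 2.52], [-1.04, 4.18], [0, 3.07], [-2.55, 2.55]. Speed limits (rad/s): [2.22, 2.22, 2.57, 3.14, 3.14, 3.14].

## Interface

Orientations are given as [roll, pitch, yaw] about the fixed x, y, z axes, in that order (R = Rz(yaw) Ry(pitch) Rx(roll)).
In Python, from cell import telemetry, camera, calibration, order gives the robot as it stands.
- The arm moves only by the shell command python3 -m handwheel 'ROWS' [FORCE]. ROWS is JSON, a list of rows, each a list of 7 numbers: the turn, a rotation vector about the tool's x, y, z as a fraction of full scale, then the shift along the tool's x, y, z as a fraction of full scale, then the opening, from 0 (shut) to 1 (fully open). A call has 1 to 12 rows; each row is the pose to reach, as a shift and turn from the pose measured when the call began, along the tool's axes at that moment, turning the shorter way round; what a row does not reach only later rows make up. Full scale, the value 1, is 300 mm for a shift and pi rad for a turn. A row lasts 1/8 s, in which the tool goes at most 62.5 mm and 10.7 degrees, less where a joint would pass 70% of its speed; a pose out of reach is approached as far as the arm can. A call with a number of a shift or a turn outside -1 to 1 is refused whole. A call with a gripper value outside its range is refused whole. The fingers move at their own pace and stop on an object; FORCE is the grip in N (left out, the last holds). Time passes only in rows, so rows that repeat a pose let the fingers close. It gives the time, the measured TCP pose, the force and the opening at its end, in the units of the state.
- telemetry.read_state(): the state, without advancing time (a new reading comes with each control period).
- camera(name): name is "scene" or "top"; returns the picture (400x640x3 uint8, red, green, blue); there is no depth.
- calibration(name): a dict with "fov_y" (degrees; the focal length in pixels is half the picture's height over the tangent of half this angle, whatever the lens; pixels are square), "cx", "cy" (the principal point, pixels), "position" and "attitude" of the camera in the world. Camera axes: x right, y down, z forward; pixel columns grow to the right and rows downward; lengths in mm; the calibration is good to about 2 mm. A picture is of the moment at which its call begins. calibration takes no time and is no camera call.
- order.sign_off(): hands the job in, once; it reports no verdict.
The state is a dict: "clock": time; "joints": joint angles; "qd": joint speeds; "effort": joint torques, N m; "eef_pos": TCP position; "eef_rot": TCP orientation; "wrist_force": force on the tool from outside, world axes, zero at the start; "moment": the same for the moment, N m; "finger_gap": finger opening in mm.
Only numpy, scipy, OpenCV 4.12 (cv2) and the standard library are available. Lean on these libraries where they do the work, as an engineer would, in place of code of your own. Each camera call takes 0.05 s, during which the arm holds its last target.

## Working session

There is one attempt and no reset: what is moved stays moved. The work goes in short steps, Python scripts to look and compute and a shell command to move; the robot and the scene stay as the last step left them, time stands still between calls to the robot, and variables do not carry over. Pictures are saved under pics/ and viewed, and the job is handed in when it is done.

```bash
ls; mkdir -p pics; python3 - <<'E'
from cell import telemetry, camera, calibration
import cv2
print(telemetry.read_state())
for n in("scene","top"):
    print(n,calibration(n)); cv2.imwrite(f"pics/{n}0.png",camera(n)[:,:,::-1])
E
```

```text
pics
{'clock': 0.0, 'joints': array([ 1.14241062e+00,  3.00467582e-01,  1.52159427e+00, -2.65034295e-05,
        1.32069646e+00, -6.65779116e-02]), 'qd': array([-0.00029467,  0.00156828,  0.00169026,  0.00032766,  0.00131275,
        0.00140197]), 'effort': array([-1.21148416e-03, -5.31798899e+01, -3.52741599e+01,  7.08138035e-02,
        2.45516788e-02, -1.04431924e-04]), 'eef_pos': array([194.57099888, 514.15703403, 212.88267503]), 'eef_rot': array([-1.61535499,  1.56963038, -1.97715621]), 'wrist_force': array([-0.30768521,  0.38008578, -0.57376484]), 'moment': array([0.01245768, 0.05734475, 0.02185114]), 'finger_gap': 93.98260583189256}
scene {'fov_y': 55.216924982995366, 'cx': 313.4102502155549, 'cy': 195.89594015934276, 'position': array([ -10.57696534, -556.83930561,  625.30527642]), 'attitude': array([-2.12150902,  0.00518864, -0.76914622])}
top {'fov_y': 47.74709504895971, 'cx': 314.9205527933479, 'cy': 201.6613562004751, 'position': array([ 467.56862625,  -12.94765189, 1199.71265189]), 'attitude': array([-3.07776959,  0.03404651, -1.5930543 ])}
```

View pics/scene0.png

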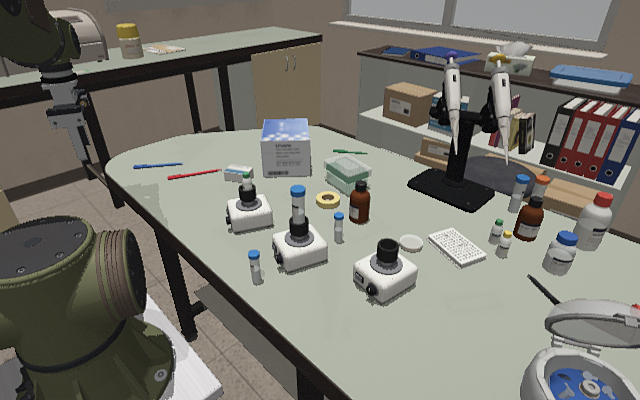

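View pics/top0.png

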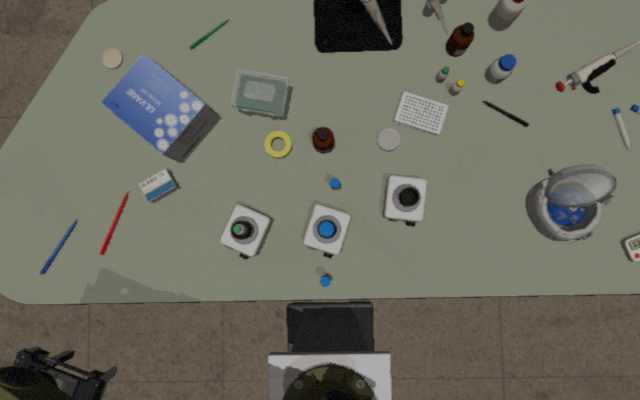

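```bash
cat > h.py <<'E'
import numpy as np, cv2
from scipy.spatial.transform import Rotation as R
from cell import telemetry, camera, calibration
def ray(n,u,v):
    c=calibration(n); f=200/np.tan(np.radians(c['fov_y']/2))
    d=R.from_euler('xyz',c['attitude']).apply([(u-c['cx'])/f,(v-c['cy'])/f,1]); return c['position'],d
def onz(n,u,v,z):
    p,d=ray(n,u,v); return p+d*(z-p[2])/d[2]
def tri(a,b):
    A=[];B=[]
    p1,d1=ray(*a);p2,d2=ray(*b)
    s=np.linalg.lstsq(np.c_[d1,-d2],p2-p1,rcond=None)[0]
    q1=p1+d1*s[0];q2=p2+d2*s[1]; return (q1+q2)/2,np.linalg.norm(q1-q2)
def proj(n,P):
    c=calibration(n); f=200/np.tan(np.radians(c['fov_y']/2))
    q=R.from_euler('xyz',c['attitude']).inv().apply(np.asarray(P)-c['position']); return q[0]/q[2]*f+c['cx'],q[1]/q[2]*f+c['cy']
E
python3 - <<'E'
from h import *
P={}
for n,(u0,v0,u1,v1) in {"scene":(230,170,360,300),"top":(295,165,360,300)}.items():
    im=cv2.imread(f"pics/{n}0.png"); hsv=cv2.cvtColor(im,cv2.COLOR_BGR2HSV)
    m=cv2.inRange(hsv,(95,130,60),(125,255,255)); k=np.zeros_like(m);k[v0:v1,u0:u1]=m[v0:v1,u0:u1]
    N,l,s,c=cv2.connectedComponentsWithStats(k)
    for i in range(1,N):
        if s[i,4]>8: print(n,s[i],c[i])
    if n=="top":
        cv2.imwrite("pics/ctop.png",cv2.resize(im[160:300,290:370],None,fx=4,fy=4,interpolation=0))
    else: cv2.imwrite("pics/cscene.png",cv2.resize(im[165:285,240:350],None,fx=5,fy=5,interpolation=0))
E
```

```text
scene [291 185  14  12 147] [297.44217687 190.75510204]
scene [334 212  10   8  59] [338.18644068 215.83050847]
scene [248 250  11  10  90] [253.18888889 254.43333333]
top [330 178  10  10  77] [334.4025974 182.7012987]
top [318 221  17  16 209] [326.06220096 228.6507177 ]
top [321 276   9  11  78] [324.8974359  280.92307692]
```

View pics/cscene.png

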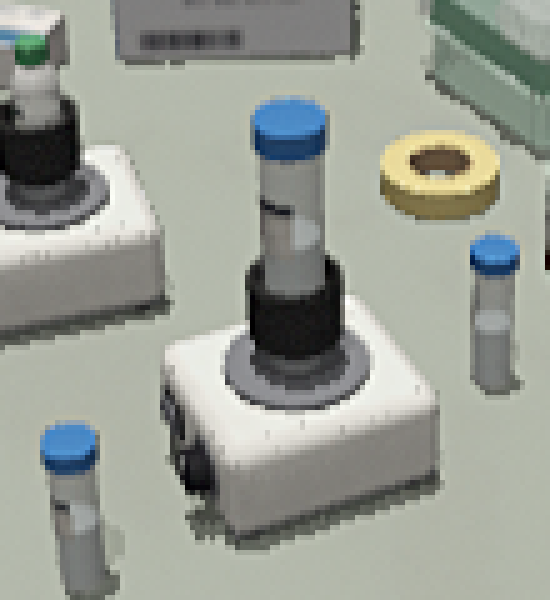

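View pics/ctop.png

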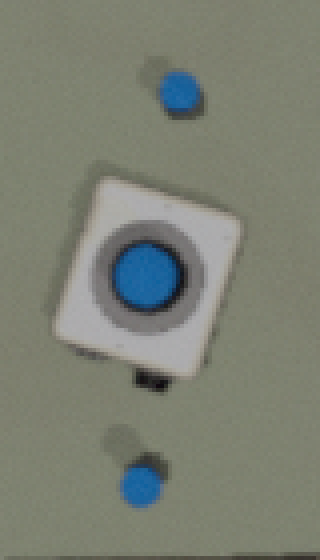

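The candidates for the tall tube are blue-capped tubes:
- in the middle mixer's cup, scene (298,190) / top (326,229)
- small tube on the bench, scene (253,254) / top (325,281)
- small tube on the bench, scene (338,216) / top (334,183)
- on the far bench, scene (522,180)

Only the first stands in a mixer cup, and its cap is 35 mm class. The crops confirm it. Next I locate it.

```bash
python3 - <<'E'
from h import *
s=("scene",297.6,187.6);t=("top",326.1,228.7)
print(tri(s,t)); print(onz(*s,198),onz(*t,198))
print("cap width",np.linalg.norm(onz("top",317.7,228.7,198)-onz("top",334.7,228.7,198)))
st=telemetry.read_state(); Rt=R.from_euler('xyz',st['eef_rot']); print(Rt.as_matrix().round(3))
tgt=np.r_[(onz(*s,198)+onz(*t,198))[:2]/2,198+8+40]
print(tgt,"shift",Rt.inv().apply(tgt-st['eef_pos'])/300)
# neighbours heights
print(proj("scene",st['eef_pos']),proj("top",st['eef_pos']))
print("vertical corr rotvec/pi",(Rt.inv()*R.from_matrix(np.c_[[0,0,-1],[0,1,0],[1,0,0]])).as_rotvec()/np.pi)
E
```

```text
(array([472.15010026,  -3.92493372, 196.95568625]), np.float64(0.8085332595662286))
[471.27508998  -5.54035332 198.        ] [471.84171473  -3.66803903 198.        ]
cap width 37.59715144320889
[[-0.     0.354  0.935]
 [-0.001  0.935 -0.354]
 [-1.    -0.001 -0.   ]]
[471.55840236  -4.60419617 246.        ] shift [-0.10899295 -1.2908043   1.47552453]
(np.float64(84.52498902060105), np.float64(148.4806098765813)) (np.float64(91.18722129081317), np.float64(361.56680620459315))
vertical corr rotvec/pi [-1.15145812e-01 -8.45990552e-05  3.17402202e-04]
```

```bash
python3 -m handwheel '[[0,0,0,-0.08,-0.05,0.06,0],[0,0,0,-0.12,-0.15,0.17,0],[0,0,0,-0.15,-0.25,0.29,0],[0,0,0,-0.15,-0.35,0.4,0],[0,0,0,-0.15,-0.45,0.51,0],[0,0,0,-0.15,-0.55,0.63,0],[0,0,0,-0.15,-0.65,0.74,0],[0,0,0,-0.15,-0.75,0.86,0],[0,0,0,-0.15,-0.75,0.86,0],[0,0,0,-0.15,-0.75,0.86,0]]' 10
python3 - <<'E'
from h import *
st=telemetry.read_state(); Rt=R.from_euler('xyz',st['eef_rot'])
print(Rt.inv().apply(np.array([471.7,-4.2,236])-st['eef_pos'])/300,st['eef_pos'],st['joints'])
E
```

```text
clock: 1.35
eef_pos: [356.1, 212.7, 258.0]
eef_rot: [-1.907, 1.57, -2.269]
wrist_force: [-0.1, 0.1, 0.3]
finger_gap: 0.5
[ 0.07379119 -0.53940741  0.61664653] [356.06169036 212.69198972 258.02057381] [ 4.50436306e-01 -4.33152623e-02  1.80334365e+00 -5.30733120e-04
  1.38272653e+00 -7.58077922e-01]
```

```bash
python3 -m handwheel '[[0,0,0,0,-0.1,0.11,0],[0,0,0,0.01,-0.2,0.23,0],[0,0,0,0.02,-0.3,0.34,0],[0,0,0,0.03,-0.4,0.46,0],[0,0,0,0.04,-0.48,0.55,0],[0,0,0,0.05,-0.539,0.617,0],[0,0,0,0.06,-0.539,0.617,0],[0,0,0,0.06,-0.539,0.617,0],[0,0,0,0.06,-0.539,0.617,0]]'
python3 - <<'E'
from h import *
st=telemetry.read_state(); Rt=R.from_euler('xyz',st['eef_rot'])
print(Rt.inv().apply(np.array([471.7,-4.2,236])-st['eef_pos'])/300,st['eef_pos'],st['wrist_force'], Rt.as_matrix()[:,0])
for n in("scene","top"):
    im=camera(n)[:,:,::-1]; cv2.imwrite(f"pics/{n}1.png",im)
    tip=st['eef_pos']+8*Rt.as_matrix()[:,0]
    print(n,"tip",proj(n,tip),"captop",proj(n,[471.7,-4.2,198]))
a=cv2.imread("pics/scene1.png")[120:285,240:350]; cv2.imwrite("pics/c1.png",cv2.resize(a,None,fx=3.6,fy=3.6,interpolation=0))
E
```

```text
clock: 2.48
eef_pos: [471.6, -3.0, 240.3]
eef_rot: [-1.79, 1.57, -2.15]
wrist_force: [0.5, 0.1, 1.0]
finger_gap: 0.4
[ 0.01448895 -0.00355895  0.00158327] [471.63471043  -3.02992438 240.34579102] [0.5499529  0.11533998 0.96348498] [-5.20934773e-04 -7.96064332e-04 -9.99999547e-01]
scene tip (np.float64(296.5248468600986), np.float64(173.47278963620852)) captop (np.float64(297.33726807602125), np.float64(187.3147131196108))
top tip (np.float64(325.65610024771763), np.float64(228.7402868820441)) captop (np.float64(326.3419944663218), np.float64(228.75876519148352))
```

View pics/c1.png

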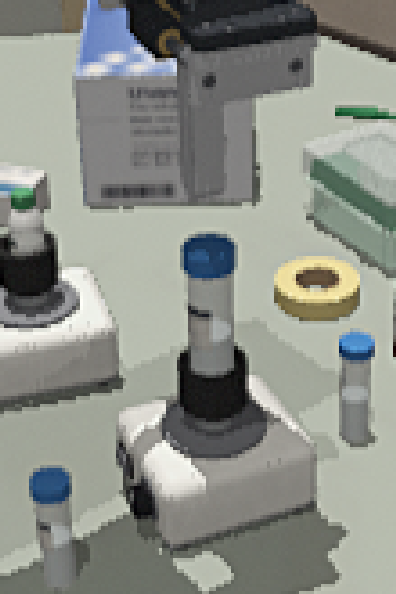

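View pics/top1.png

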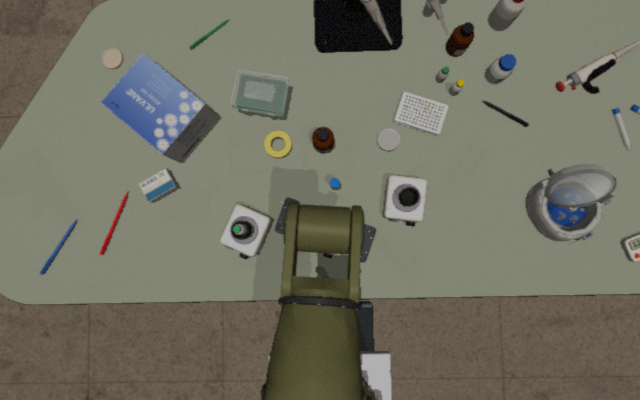

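The picture shows the closed fingertips at scene (296,174), right above the cap at (297,187). This matches the projection, so I descend to just above the cap.

```bash
python3 -m handwheel '[[0,0,0,0.03,-0.003,0.0015,0],[0,0,0,0.06,-0.003,0.0015,0],[0,0,0,0.08,-0.003,0.0015,0],[0,0,0,0.09,-0.003,0.0015,0],[0,0,0,0.09,-0.003,0.0015,0],[0,0,0,0.09,-0.003,0.0015,0]]'
python3 - <<'E'
from h import *
st=telemetry.read_state(); print(st['eef_pos'],st['wrist_force'])
im=camera("scene")[:,:,::-1]; cv2.imwrite("pics/scene2.png",im)
f=[]
for _ in range(8): camera("top"); s=telemetry.read_state(); f.append(s['wrist_force'][2])
print(np.round(f,2),s['eef_pos'])
cv2.imwrite("pics/c2.png",cv2.resize(im[120:285,240:350],None,fx=3.6,fy=3.6,interpolation=0))
E
```

```text
clock: 3.32
eef_pos: [472.0, -4.4, 213.6]
eef_rot: [-1.13, 1.57, -1.491]
wrist_force: [-0.2, 0.6, -0.0]
finger_gap: 0.3
[471.957601    -4.43052827 213.63478539] [-0.24913385  0.63469506 -0.01067754]
[-0.31 -0.02  0.06  0.45 -0.57  0.02 -1.01  0.97] [471.84992977  -4.38123486 213.44942215]
```

View pics/c2.png

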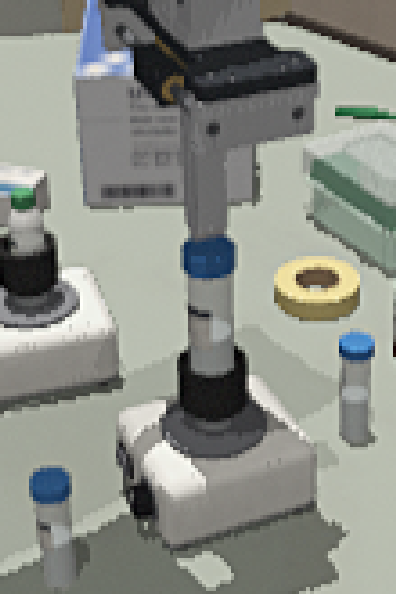

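```bash
python3 -m handwheel '[[0,0,0,0.01,0,0,0],[0,0,0,0.018,0,0,0],[0,0,0,0.024,0,0,0],[0,0,0,0.03,0,0,0],[0,0,0,0.03,0,0,0],[0,0,0,0.03,0,0,0]]'
python3 - <<'E'
from h import *
f=[]
for _ in range(8): camera("top"); s=telemetry.read_state(); f.append(s['wrist_force'][2])
print(np.mean(f),s['eef_pos'],s['clock'])
E
```

```text
clock: 4.53
eef_pos: [471.9, -4.4, 204.6]
eef_rot: [-1.284, 1.57, -1.645]
wrist_force: [-0.3, -0.3, 2.9]
finger_gap: 0.4
2.7273585176679926 [471.83382543  -4.41259507 204.45581553] 4.925
```

```bash
python3 -m handwheel '[[0,0,0,0.004,0,0,0],[0,0,0,0.007,0,0,0],[0,0,0,0.01,0,0,0],[0,0,0,0.01,0,0,0]]'
python3 - <<'E'
from h import *
f=[]
for i in range(12):
    im=camera("scene" if i==0 else "top")
    if i==0: cv2.imwrite("pics/scene3.png",im[:,:,::-1]); cv2.imwrite("pics/c3.png",cv2.resize(im[120:285,240:350,::-1],None,fx=3.6,fy=3.6,interpolation=0))
    s=telemetry.read_state(); f.append(s['wrist_force'])
print(np.mean(f,0),s['eef_pos'],s['clock'])
E
```

```text
clock: 5.42
eef_pos: [471.9, -4.4, 201.5]
eef_rot: [-1.409, 1.57, -1.77]
wrist_force: [-0.0, 0.2, 3.4]
finger_gap: 0.4
[-0.32946313 -0.14281248  4.09235306] [471.84666632  -4.42521067 201.46310661] 6.025
```

View pics/c3.png

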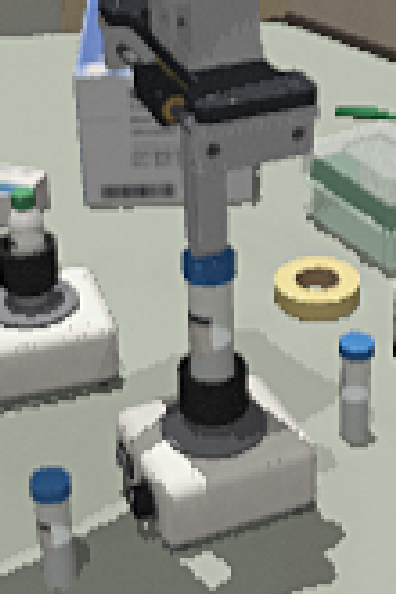

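The cap has visibly sunk by about 2 px in the crop, with force at 4.1 N and depth at about 5 mm. I finish the hold, then release.

```bash
python3 -m handwheel '[[0,0,0,0,0,0,0],[0,0,0,0,0,0,0],[0,0,0,0,0,0,0],[0,0,0,0,0,0,0],[0,0,0,0,0,0,0],[0,0,0,0,0,0,0],[0,0,0,0,0,0,0],[0,0,0,0,0,0,0],[0,0,0,0,0,0,0],[0,0,0,0,0,0,0],[0,0,0,0,0,0,0]]'
python3 -m handwheel '[[0,0,0,-0.007,0,0,0],[0,0,0,-0.014,0,0,0],[0,0,0,-0.021,0,0,0],[0,0,0,-0.03,0,0,0],[0,0,0,-0.05,0,0,0],[0,0,0,-0.1,0,0,0],[0,0,0,-0.18,0,0,0],[0,0,0,-0.28,0,0,0],[0,0,0,-0.38,0,0,0],[0,0,0,-0.38,0,0,0],[0,0,0,-0.38,0,0,0]]'
python3 - <<'E'
from h import *
im=camera("scene")[:,:,::-1]; cv2.imwrite("pics/scene4.png",im)
cv2.imwrite("pics/c4.png",cv2.resize(im[120:285,240:350],None,fx=3.6,fy=3.6,interpolation=0))
a=cv2.imread("pics/scene0.png")
for n,x in(("before",a),("after",im)):
    k=cv2.inRange(cv2.cvtColor(np.ascontiguousarray(x),cv2.COLOR_BGR2HSV),(95,130,40),(125,255,255))[165:285,240:350]
    N,l,s,c=cv2.connectedComponentsWithStats(k)
    print(n,[(s[i,:4]+[240,165,0,0],c[i].round(1)) for i in range(1,N) if s[i,4]>30])
E
```

```text
clock: 7.4
eef_pos: [471.9, -4.4, 201.5]
eef_rot: [-1.475, 1.57, -1.836]
wrist_force: [-0.1, 0.5, 4.1]
finger_gap: 0.3
clock: 8.78
eef_pos: [471.7, -4.3, 315.1]
eef_rot: [-1.946, 1.57, -2.307]
wrist_force: [0.3, -0.1, -0.4]
finger_gap: 0.8
before [(array([291, 185,  14,  12]), array([57.4, 25.8])), (array([334, 212,  10,   8]), array([98.2, 50.8])), (array([248, 250,  11,  10]), array([13.2, 89.4]))]
after [(array([291, 185,  14,  12]), array([57.4, 25.8])), (array([334, 212,  10,   8]), array([98.2, 50.8])), (array([248, 250,  11,  10]), array([13.3, 89.5]))]
```

View pics/c4.png

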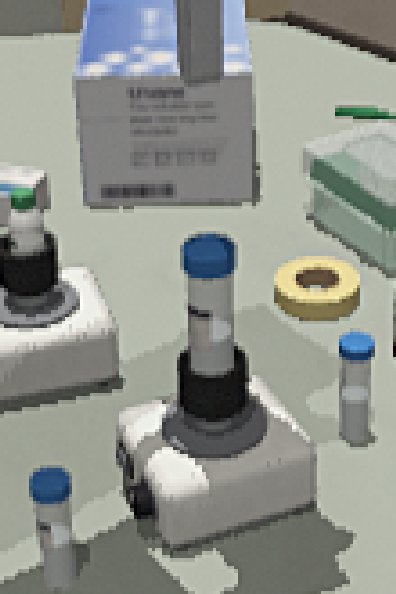

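The tube is back up and upright at scene (297,191), the same pixel as before, and the arm is about 110 mm clear above it.

```bash
python3 -c "
from cell import order
print(order.sign_off())"
```

```text
the job is handed in; nothing more can be done
None
```

I pressed the tall tube's cap straight down with closed fingertips and held it for about 2.1 s. Then I let it rise, withdrew about 110 mm above the cap and handed the job in at about 9 s.

- **Depth:** The sink of the cup was estimated, because the joint cannot be read directly. From the fingertip height it was about 4.5 mm. From the averaged 4.1 N it was about 5.5 mm. The two differ by about 1 mm but both fit half a centimetre.
- **After release:** The cap is at exactly the same pixels as before and the tube is upright. The two small tubes within the crop have not moved. The wrist force is back to its noise level of about 0.4 N.
- **Not measured:** The other two mixers and the things behind were not compared numerically after the press. The arm stayed above them, and the parts in the last crop looked undisturbed.

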